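# Move the shaving mirror to the other taper socket

## Task

Move the little mirror on the bamboo rack to the empty socket. It is jammed by its tapered shank, so do not pull it: push the steel wedge all the way in through the slot of its socket to free it, then lift it out and seat it fully home in the other socket, flange on the rim, with a gentle twisting push (do not lean on it), and let go. Do not drop or tip the mirror, and leave the other things on the rack where they are.

Things in the scene. Friction and masses are not known exactly. Their poses are not given: they have to be found in the camera images.
- mirror: Round make-up mirror, about 90 g. Origin: on its axis, underside of the flange (white disc, 44 mm across, 5 thick); +z up. Below: round shank, 24 mm across at the flange, 16 mm 40 mm lower, tip at -44. Above: 14 mm neck, then the upright mirror disc: 64 mm across, 10 thick, flat faces along own +x and -x, centre 62 and top 94 mm above the origin. Grip the flat faces from above, also for turning it.
- socket_a: The socket in which the mirror is jammed (left or right on the rack), fixed. Origin: foot's underside, on the deck; +z up the bore. Foot 66 x 60 x 8 mm, collar 58 mm across, rim 58 mm up. The slot runs along x; the wedge sticks out on the -x side (towards the robot) and is driven to +x. Sprung jaws hold the shank against some 20 N; raising it over 3.5 mm with the wedge below 0.022 is a fault.
- socket_a_rim (a point): Centre of that socket's mouth, on top of its rim, 58 mm above its underside; axes as the socket's. At the start the mirror's origin lies here.
- wedge_a (a joint): How far the wedge is driven in, m: starts at 0 to 0.006, end stop 0.052. Slides along the socket's +x with 2 N friction and stays where left. Meets the shank's tip at about 0.017, then lifts the mirror 0.27 mm per mm (driving takes 10 to 20 N); from 0.048 its flat back holds it about 8 mm up, standing loose.
- wedge_a_block (a point): Middle of the top of the white push block at the wedge's outer end: 26 mm wide across the socket's x, 12 thick along it, 38 high; top 47 mm above the deck, 129 mm from the bore's axis on the -x side at joint 0. Moves with the wedge. Push its outer face (away from the mirror) or pinch it from above.
- socket_b: The empty socket, same make and axes, at the rack's other place, fixed. Its own wedge is drawn out and clear of the shank: leave it. Bore 31 mm wide at the rim; from 3 mm below it, four sprung jaws about 22 mm apart, narrowing to 17 mm.
- socket_b_rim (a point): Centre of the empty socket's mouth, on top of its rim. The shank drops in freely until the mirror's origin is about 7.5 mm above it, then the jaws grip ever harder; home is origin here, flange on rim. Straight push: over 20 N. Turned at 1 to 1.5 rad/s (to and fro will do) while lowered at 2 to 3 mm/s: 5 to 10 N; when the turning stops, full friction returns. Never press over 18 N.
- collar_b (a joint): How far the empty socket's collar (with rim and jaws) has sunk on its rubber pad, m: 0 unloaded, 1 mm per 15 N of downward push, springs back; over 0.0012 (18 N) is a fault. Too small to see in the noisy reading: feel the force instead.
- lens_tray: White open lens tray, 110 x 56 x 12 mm, between the sockets; origin under its centre. Bystander.
- lens_case: Green twin lens case with twist caps, 73 x 33 x 23 mm, near the left end of the rack; origin under its centre. Bystander.
- jar: Closed square glass jar, 40 x 40 x 44 mm, near the right end of the rack; origin under its centre. Bystander.
- tweezer: Aluminium tweezer, about 104 mm long and 6 mm thick, lying near the right end of the rack; origin under its middle. Bystander.
Not all that is in view belongs to the job. What is shaped like the mirror but blue or green is not meant.

How it is judged:
By the outcome, as a careful person would: the job done as asked, in the order asked, and still so for the second after the job is handed in, with the robot touching nothing.
It also fails if it takes over 67 s, if anything falls off the work surface, if the arm or the gripper's body presses on something with over 40 N, if the wrist force passes 120 N, or if a joint passes its speed limit or range.

## Robot

A 7-joint arm with a two-finger parallel gripper is mounted at the origin on the work surface. World frame = base frame: x ahead of the robot, y to its left, z up, the work surface at z = 0. Lengths are in m, angles in rad, forces in N, time in s.
With the tool pointing down it reaches from about 0.35 to 0.775 m from the base axis. Payload 3.1 kg.
Tool frame: the origin (TCP) lies midway between the tips of the shut fingers; the grasp point (between the pads) lies 19 mm behind it; z points along the fingers, y is the direction in which the jaws open and shut (so a half turn about z gives the same grasp; the last joint's range is limited). The gripper opens to 85 mm and grips with 20 to 120 N. Pads are 22 mm wide; open, the fingers measure 114 mm over their backs; the gripper's body (76 mm by 85 mm) begins 54 mm behind the grasp point. The pads swing forward as they close: fully open they stand 13 mm farther back than shut.
Start: joints at [-1.321, 0.311, 0.014, 1.512, -0.004, 1.319, -0.027], TCP at [0.158, 0.527, 0.231] pointing down, gripper open.
Joint ranges: [-2.7, 2.7], [-0.3, 1.91], [-1.27, 1.3], [0.12, 2.57], [-1.44, 4.58], [0.2, 2.03], [-3.05, 3.05]. Speed limits (rad/s): [2.79, 2.79, 3.14, 3.14, 3.14, 3.14, 3.14].

## Interface

Orientations are given as a 3x3 rotation matrix whose columns are the frame's x, y, z axes.
In Python, from station import arm, imaging, job, search_frame, cut_out gives the robot as it stands. The module is installed in compiled form; this text tells all that it offers.
- The arm moves only by the tool step_arm, never from a script. Its argument "steps" is a list of rows, each a list of 3 entries, a list of its own where there are three numbers: the turn, a rotation vector about the tool's x, y, z in rad, then the shift along the tool's x, y, z in m, then the closure, from 0 (fully open) to 1 (shut). A call has 1 to 5 rows; each row shifts and turns the commanded pose from where the row before left it, along the tool's axes as they then stand; what a row does not reach is not made up. A row lasts 1/8 s, in which the tool goes at most 62.5 mm and 10.7 degrees, less where a joint would pass 70% of its speed; a pose out of reach is approached as far as the arm can. A call is refused whole if a number of a shift passes 0.0625 or a number of a turn 0.188, either way. A call with a gripper value outside its range is refused whole. The fingers move at their own pace and stop on an object; "grip_force" is the grip in N (left out, the last holds). Time passes only in rows, so rows that do not move let the fingers close. It gives the time, the measured TCP pose, the force and the opening at its end, in the units of the state.
- arm.state(): the state, without advancing time (a new reading comes with each control period).
- imaging.grab_frame(name): name is "scene" or "top" or "wrist"; returns the picture (420x560x3 uint8, red, green, blue); there is no depth.
- imaging.get_calibration(name): a dict with "fx", "fy", "cx", "cy" (pixels), "T" (4x4, takes a point from camera to world coordinates); the wrist camera has in their place "tool_from_camera" (4x4, takes a point from camera to tool coordinates, whose origin is the TCP and whose axes are the flange's). Camera axes: x right, y up, looking along -z (the intrinsics and any distortion apply to the point x, -y, -z); pixel columns grow to the right and rows downward; lengths in m; the calibration is good to about 2 mm. A picture is of the moment at which its call begins: read the wrist's pose just before it. get_calibration takes no time and is no camera call.
- job.hand_in(): hands the job in, once; it reports no verdict.
Trained networks look in the newest picture that a camera, given by its name, has taken for a name from the list of things; names that differ only in an ending like _2 or _b are one class to them, and where a whole thing is asked for, a point or a joint stands for the part that bears it (a point fixed in the world has none). Each returns a list of dicts, best first, with "conf" (0 to 1); they miss things now and then, are a little off and sometimes report something else, mostly with a low value. They report only what shows in the picture. A call takes as long as a camera call. They do not tell look-alikes from the thing itself.
- search_frame(camera, target): "extent" ([left, top, right, bottom] in pixels, round what is visible of it).
- cut_out(camera, target): "pixels" (420x560 bool, what is visible of it) and "extent" ([left, top, right, bottom] in pixels, round what is visible of it).
The state is a dict: "clock": time; "joint_pos": joint angles; "qvel": joint speeds; "joint_torque": joint torques, N m; "ee_pos": TCP position; "orientation": TCP orientation; "wrist_force": force on the tool from outside, world axes, zero at the start; "moment": the same for the moment, N m; "opening": opening from 0.0 (shut) to 1.0 (fully open).
Only numpy, scipy, OpenCV 4.12 (cv2) and the standard library are available. Lean on these libraries where they do the work, as an engineer would, in place of code of your own. Each camera call takes 0.05 s, during which the arm holds its last target. There are 200 camera calls.

## Working session

There is one attempt and no reset: what is moved stays moved. The work goes in short steps, Python scripts to look and compute and a tool call to move; the robot and the scene stay as the last step left them, time stands still between calls to the robot, and variables do not carry over. Pictures are saved under pics/ and viewed, about 8 in all and at most 12, crops included, and the job is handed in when it is done.

Besides the shell and the picture viewer there is one more tool, called after "Request:" by a JSON object that holds its "op" and its "data". step_arm: Moves the arm, as the interface text tells. Its arguments: {"type":"object","properties":{"steps":{"type":"array","items":{"type":"array"}},"grip_force":{"type":"number"}},"required":["steps"]}

```bash
mkdir -p pics
cat > h.py <<'E'
import numpy as np, cv2
from station import arm, imaging, job, search_frame, cut_out
def save(c,n,f=None):
    im=imaging.grab_frame(c); cv2.imwrite(f'pics/{n}.png',im[:,:,::-1]); return im
def cal(c,st=None):
    k=imaging.get_calibration(c)
    if 'T' in k: T=np.array(k['T'])
    else:
        E=np.eye(4);E[:3,:3]=st['orientation'];E[:3,3]=st['ee_pos'];T=E@np.array(k['tool_from_camera'])
    return k,T
def ray(c,px,st=None):
    k,T=cal(c,st); d=np.array([(px[0]-k['cx'])/k['fx'],-(px[1]-k['cy'])/k['fy'],-1.])
    return T[:3,3],T[:3,:3]@d
def atz(c,px,z,st=None):
    o,d=ray(c,px,st); return o+d*(z-o[2])/d[2]
def proj(c,p,st=None):
    k,T=cal(c,st); q=np.linalg.inv(T)@np.r_[p,1]
    return np.array([k['cx']+k['fx']*q[0]/-q[2],k['cy']-k['fy']*q[1]/-q[2]])
E
python3 - <<'E'
from h import *
s=arm.state(); print({k:np.round(v,3).tolist() for k,v in s.items()})
for c in ('scene','top'):
    save(c,c+'0'); k=imaging.get_calibration(c); print(k)
    for t in ('mirror','socket_a','socket_b','wedge_a_block','lens_tray','jar'):
        print(c,t,[(np.round(r['extent']).tolist(),round(r['conf'],2)) for r in search_frame(c,t)])
E
```

```text
{'clock': 0.0, 'joint_pos': [-1.321, 0.312, 0.014, 1.513, -0.004, 1.319, -0.027], 'qvel': [-0.001, -0.0, 0.0, 0.002, -0.0, 0.0, 0.001], 'joint_torque': [-0.0, -37.992, 0.146, -23.059, 0.012, 0.014, 0.0], 'ee_pos': [0.158, 0.526, 0.23], 'orientation': [[-0.958, 0.288, -0.001], [0.288, 0.958, -0.002], [-0.0, -0.002, -1.0]], 'wrist_force': [0.876, -0.196, 0.634], 'moment': [-0.051, 0.014, 0.018], 'opening': 1.004}
{'fx': 492.50597184627287, 'fy': 492.50597184627287, 'cx': 279.1620897159314, 'cy': 209.87464673058508, 'T': array([[-0.10751027, -0.74504479,  0.6582931 ,  1.26695572],
       [ 0.99407171, -0.06975592,  0.08339998,  0.12137498],
       [-0.01621688,  0.66335689,  0.74812743,  0.92588036],
       [ 0.        ,  0.        ,  0.        ,  1.        ]])}
scene mirror [([440.0, 236.0, 471.0, 282.0], 0.85), ([303.0, 322.0, 340.0, 369.0], 0.84), ([414.0, 290.0, 448.0, 334.0], 0.72), ([337.0, 129.0, 354.0, 171.0], 0.69), ([300.0, 196.0, 336.0, 241.0], 0.61)]
scene socket_a [([301.0, 190.0, 331.0, 264.0], 0.62), ([180.0, 182.0, 211.0, 251.0], 0.6), ([181.0, 211.0, 210.0, 242.0], 0.48
[... 769 characters left out ...]
00,  0.00000000e+00,
         1.00000000e+00]])}
top mirror [([233.0, 184.0, 261.0, 198.0], 0.68), ([125.0, 178.0, 151.0, 201.0], 0.65), ([234.0, 97.0, 250.0, 119.0], 0.63), ([148.0, 134.0, 176.0, 150.0], 0.59), ([213.0, 306.0, 227.0, 331.0], 0.51), ([182.0, 221.0, 206.0, 245.0], 0.32), ([339.0, 181.0, 362.0, 208.0], 0.17)]
top socket_a [([240.0, 176.0, 264.0, 243.0], 0.81), ([335.0, 179.0, 366.0, 250.0], 0.67)]
top socket_b [([240.0, 176.0, 264.0, 243.0], 0.81), ([335.0, 179.0, 366.0, 250.0], 0.67)]
top wedge_a_block [([394.0, 235.0, 421.0, 252.0], 0.68), ([248.0, 202.0, 256.0, 243.0], 0.59)]
top lens_tray [([287.0, 203.0, 312.0, 249.0], 0.58)]
top jar [([394.0, 236.0, 420.0, 252.0], 0.79)]
```

```bash
python3 -c "
import cv2,numpy as np
print(1)"; ls pics
```

```text
1
scene0.png
top0.png
```

View pics/scene0.png

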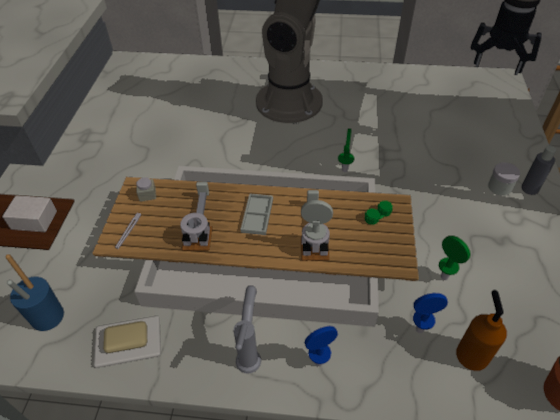

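View pics/top0.png

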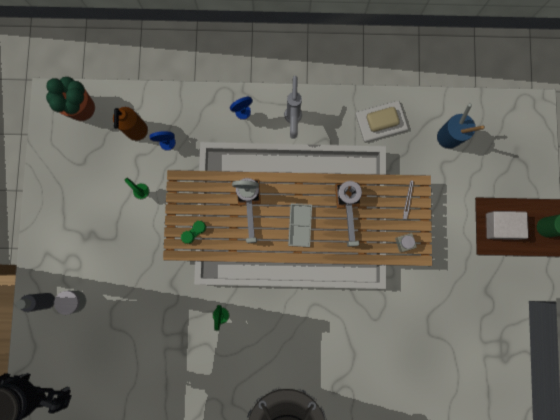

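The white mirror is in the left socket (top 248,187; scene 316,215), with its wedge block at top ≈(251,240). The empty socket is on the right (top 350,192; scene 194,225). The blue and green ones are look-alikes. I'll enlarge the crops to get exact points.

Run:
```python
from h import *
print(imaging.get_calibration('wrist'))
t=cv2.imread('pics/top0.png'); s=cv2.imread('pics/scene0.png')
f=lambda im,x,y,w,h,k: cv2.resize(im[y:y+h,x:x+w],None,fx=k,fy=k,interpolation=cv2.INTER_CUBIC)
a=np.hstack([f(t,225,172,50,75,8),f(t,325,172,50,75,8)]); cv2.imwrite('pics/tc.png',a)
a=np.hstack([f(s,290,184,55,80,7),f(s,170,176,55,80,7)]); cv2.imwrite('pics/sc.png',a)
```

```text
{'fx': 354.89761480015216, 'fy': 354.89761480015216, 'cx': 277.7457014211558, 'cy': 206.2082315500343, 'tool_from_camera': array([[-5.47451917e-04,  9.62927673e-01,  2.69759146e-01,
         6.78228262e-02],
       [ 9.99999795e-01,  6.16754169e-04, -1.72145607e-04,
         5.53508624e-04],
       [-3.32138847e-04,  2.69758996e-01, -9.62927813e-01,
        -1.43513359e-01],
       [ 0.00000000e+00,  0.00000000e+00,  0.00000000e+00,
         1.00000000e+00]])}
```

View pics/tc.png

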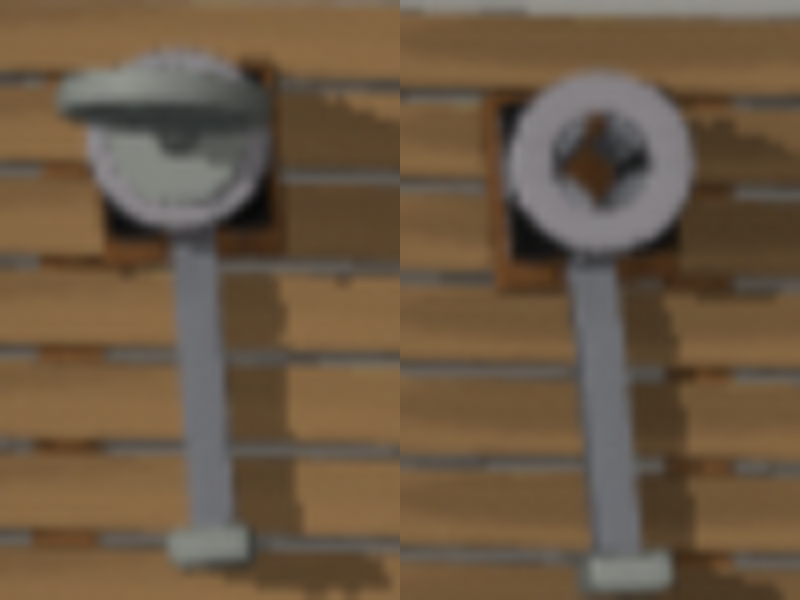

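View pics/sc.png

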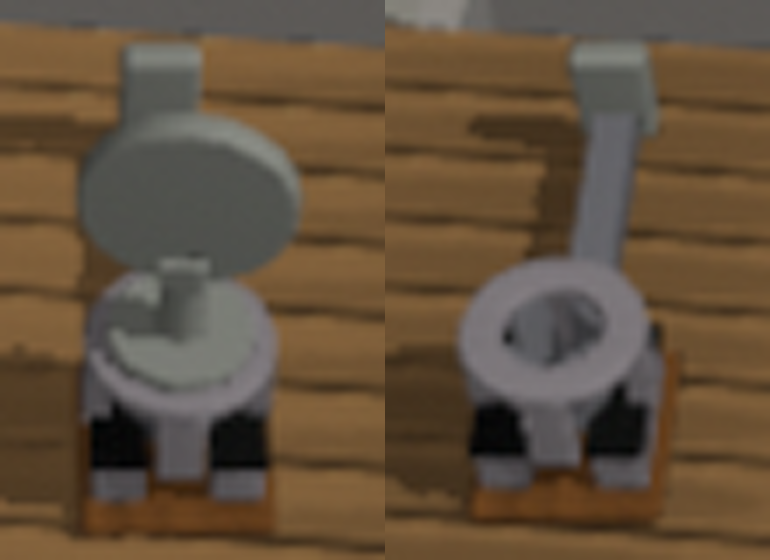

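The left crop shows the mirror in socket A, with collar centre ≈(247.1,189.1) and block top ≈(250.7,239.9). In the right crop, B's collar is ≈(349.7,191.7). I'll triangulate these against the scene camera.

```bash
cat >> h.py <<'E'
def tri(p,q):
    o1,d1=ray('top',p);o2,d2=ray('scene',q)
    t=np.linalg.lstsq(np.c_[d1,-d2],o2-o1,rcond=None)[0]
    a,b=o1+d1*t[0],o2+d2*t[1]; return (a+b)/2,np.linalg.norm(a-b)
E
python3 - <<'E'
from h import *
P=dict(A=((247.06,189.06),(315.4,232.6)),B=((349.7,191.7),(193.6,222.6)),bA=((250.7,239.9),(312.7,191.4)),bB=((353.2,243.2),(201.7,183.3)))
R={}
for n,(p,q) in P.items():
    R[n],e=tri(p,q); print(n,R[n].round(4),round(e,4))
for z in (0.1,.11,.12): print(z,atz('top',P['A'][0],z).round(4),atz('top',P['B'][0],z).round(4),atz('top',P['bA'][0],z-.011).round(4),atz('top',P['bB'][0],z-.011).round(4))
E
```

```text
A [0.6158 0.113  0.1219] 0.0022
B [ 0.6147 -0.1468  0.1242] 0.0016
bA [0.4879 0.1001 0.1122] 0.0014
bB [ 0.4856 -0.1585  0.1122] 0.0013
0.1 [0.6195 0.1134 0.1   ] [ 0.6188 -0.1511  0.1   ] [0.4893 0.1008 0.089 ] [ 0.487  -0.1627  0.089 ]
0.11 [0.6179 0.1127 0.11  ] [ 0.6172 -0.1497  0.11  ] [0.4887 0.1002 0.099 ] [ 0.4865 -0.1611  0.099 ]
0.12 [0.6162 0.112  0.12  ] [ 0.6156 -0.1482  0.12  ] [0.4882 0.0996 0.109 ] [ 0.4859 -0.1596  0.109 ]
```

```bash
cat >> h.py <<'E'
from scipy.spatial.transform import Rotation as Ro
def Rt(yaw):  # tool down, tool y at angle yaw in world xy
    y=np.array([np.cos(yaw),np.sin(yaw),0]);z=np.array([0,0,-1.]);return np.c_[np.cross(y,z),y,z]
def plan(target,yaw,n,g):
    s=arm.state();R=np.array(s['orientation']);p=np.array(s['ee_pos']);d=(np.array(target)-p)/n
    w=Ro.from_matrix(R.T@Rt(yaw)).as_rotvec()/n; print('at',p.round(4),'w',w.round(4))
    for i in range(n):
        print([w.round(4).tolist(),(R.T@d).round(4).tolist(),g],end=',\n' if i%5!=4 else '\n--\n'); R=R@Ro.from_rotvec(w).as_matrix()
E
python3 - <<'E'
from h import *
plan([.56,.125,.33],np.radians(5.5),13,0.0)
E
```

```text
at [0.1582 0.5268 0.2314] w [ 0.    -0.     0.091]
[[0.0, -0.0, 0.091], [-0.0385, -0.0207, -0.0076], 0.0],
[[0.0, -0.0, 0.091], [-0.0402, -0.0171, -0.0076], 0.0],
[[0.0, -0.0, 0.091], [-0.0416, -0.0134, -0.0076], 0.0],
[[0.0, -0.0, 0.091], [-0.0427, -0.0096, -0.0076], 0.0],
[[0.0, -0.0, 0.091], [-0.0433, -0.0057, -0.0076], 0.0]
--
[[0.0, -0.0, 0.091], [-0.0437, -0.0017, -0.0076], 0.0],
[[0.0, -0.0, 0.091], [-0.0436, 0.0023, -0.0076], 0.0],
[[0.0, -0.0, 0.091], [-0.0433, 0.0062, -0.0076], 0.0],
[[0.0, -0.0, 0.091], [-0.0425, 0.0102, -0.0076], 0.0],
[[0.0, -0.0, 0.091], [-0.0414, 0.014, -0.0076], 0.0]
--
[[0.0, -0.0, 0.091], [-0.04, 0.0177, -0.0076], 0.0],
[[0.0, -0.0, 0.091], [-0.0382, 0.0212, -0.0076], 0.0],
[[0.0, -0.0, 0.091], [-0.0361, 0.0246, -0.0076], 0.0],
```

Request:
{"op": "step_arm", "data": {"steps": [[[0,0,0.091],[-0.0385,-0.0207,-0.0076],0],[[0,0,0.091],[-0.0402,-0.0171,-0.0076],0],[[0,0,0.091],[-0.0416,-0.0134,-0.0076],0],[[0,0,0.091],[-0.0427,-0.0096,-0.0076],0],[[0,0,0.091],[-0.0433,-0.0057,-0.0076],0]]}}

```text
clock: 1.32
ee_pos: [0.3136, 0.3712, 0.2698]
orientation: [[-0.732, 0.681, 0.0], [0.681, 0.732, 0.001], [0.0, 0.001, -1.0]]
wrist_force: [0.3, 0.8, 0.3]
opening: 0.999
```

Request:
{"op": "step_arm", "data": {"steps": [[[0,0,0.091],[-0.0437,-0.0017,-0.0076],0],[[0,0,0.091],[-0.0436,0.0023,-0.0076],0],[[0,0,0.091],[-0.0433,0.0062,-0.0076],0],[[0,0,0.091],[-0.0425,0.0102,-0.0076],0],[[0,0,0.091],[-0.0414,0.014,-0.0076],0]]}}

```text
clock: 1.95
ee_pos: [0.4681, 0.2168, 0.3078]
orientation: [[-0.358, 0.934, 0.001], [0.934, 0.358, 0.001], [0.0, 0.001, -1.0]]
wrist_force: [0.6, 0.5, 0.7]
opening: 0.998
```

Request:
{"op": "step_arm", "data": {"steps": [[[0,0,0.091],[-0.04,0.0177,-0.0076],0],[[0,0,0.091],[-0.0382,0.0212,-0.0076],0],[[0,0,0.091],[-0.0361,0.0246,-0.0076],0],[[0,0,0],[0,0,0],0],[[0,0,0],[0,0,0],0]]}}

```text
clock: 2.58
ee_pos: [0.5596, 0.1258, 0.3298]
orientation: [[-0.097, 0.995, -0.001], [0.995, 0.097, 0.001], [0.001, -0.001, -1.0]]
wrist_force: [-0.0, 0.3, 0.1]
opening: 0.999
```

```bash
cat > look.py <<'E'
from h import *
import sys,json
n=sys.argv[1]; s=arm.state(); save('wrist',n)
json.dump({k:np.array(s[k]).tolist() for k in ('ee_pos','orientation')},open(f'pics/{n}.json','w'))
print(s['clock'],np.round(s['ee_pos'],4),np.round(s['orientation'],4).tolist(),np.round(s['wrist_force'],2),s['opening'],np.round(s['joint_pos'],2))
im=cv2.imread(f'pics/{n}.png'); print(im.shape)
for nm,p in dict(A=[.616,.1125,.1225],B=[.615,-.1478,.1225],bA=[.488,.1,.1115]).items(): print(nm,proj('wrist',p,s).round(1))
E
python3 look.py w1
```

```text
2.575 [0.5596 0.1258 0.3298] [[-0.0971, 0.9953, -0.0009], [0.9953, 0.0971, 0.0009], [0.001, -0.0008, -1.0]] [-0.02  0.28  0.06] 0.9993450725377225 [-0.61  0.36  0.53  1.26 -0.18  1.57 -0.01]
(420, 560, 3)
A [331.1 196.2]
B [300.9 403.4]
bA [206.8 193.8]
```

View pics/w1.png

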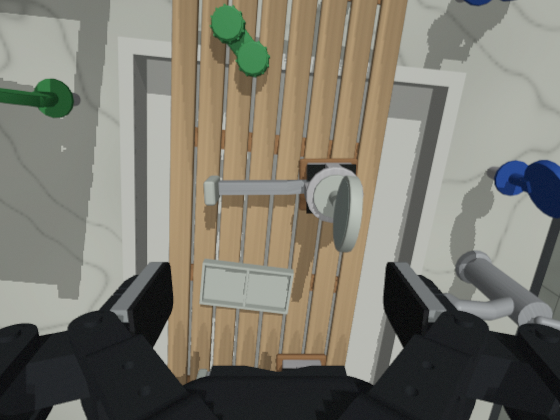

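The wrist view shows the mirror's collar at (331,195), as predicted. The wedge block is near (211,190), the tray at (246,287), and the disc seen edge-on at (347,213). I'll zoom in once for exact numbers.

Run:
```python
import cv2
im=cv2.imread('pics/w1.png'); cv2.imwrite('pics/w1c.png',cv2.resize(im[150:265,195:375],None,fx=4.4,fy=4.4,interpolation=cv2.INTER_CUBIC))
```

```text
(no output)
```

View pics/w1c.png

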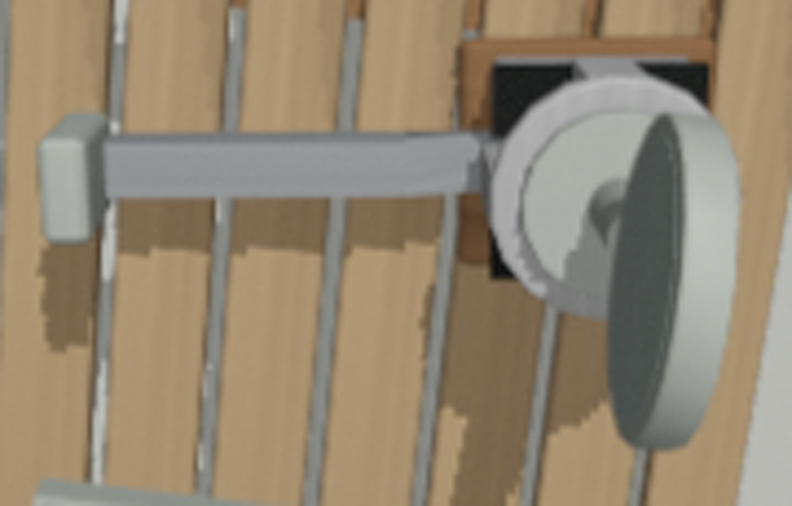

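```bash
cat > fit.py <<'E'
from h import *
from scipy.optimize import minimize
def sil(c,p,yaw,s):
    m=np.zeros((1680,2240),np.uint8); R=Ro.from_euler('z',yaw).as_matrix(); a=np.linspace(0,2*np.pi,48,endpoint=False); C,S=np.cos(a),np.sin(a)
    parts=[[np.c_[.022*C,.022*S,0*a+z] for z in (0,.005)],[np.c_[.007*C,.007*S,0*a+z] for z in (.005,.035)],[np.c_[0*a+x,.032*C,.062+.032*S] for x in (-.005,.005)]]
    k,T=cal(c,s); Ti=np.linalg.inv(T)
    for P in parts:
        q=(np.vstack(P)@R.T+p)@Ti[:3,:3].T+Ti[:3,3]
        uv=np.c_[k['cx']+k['fx']*q[:,0]/-q[:,2],k['cy']-k['fy']*q[:,1]/-q[:,2]]
        cv2.fillPoly(m,[cv2.convexHull(((uv+.5)*4).round().astype(np.int32))],1)
    return cv2.resize(m.astype(np.float32),(560,420),interpolation=cv2.INTER_AREA)
def fit(views,x0):
    def cost(v):
        return sum(np.abs(sil(c,[v[0],v[1],v[3]],v[2],s)-M).sum()/M.sum() for c,M,s in views)
    best=min((minimize(cost,[x0[0],x0[1],y,x0[2]],method='Nelder-Mead',options=dict(initial_simplex=np.array([x0[0],x0[1],y,x0[2]])+np.vstack([np.zeros(4),np.diag([.004,.004,.15,.004])]),maxiter=150)) for y in (-.3,.0,.3)),key=lambda r:r.fun)
    return best.x,best.fun
E
python3 - <<'E'
from fit import *
s=arm.state(); V=[]
for c in ('wrist','scene','top'):
    imaging.grab_frame(c)
    r=cut_out(c,'mirror'); u=proj(c,[.616,.113,.17],s)
    r=[q for q in r if abs((q['extent'][0]+q['extent'][2])/2-u[0])<15 and abs((q['extent'][1]+q['extent'][3])/2-u[1])<20]
    print(c,u.round(),[(np.round(q['extent']),round(q['conf'],2)) for q in r])
    if r: V.append((c,r[0]['pixels'].astype(np.float32),s))
print(fit(V,(.616,.113,.1225)))
for v in V: print(v[0],fit([v],(.616,.113,.1225)))
E
```

```text
wrist [339. 210.] [(array([314., 172., 361., 254.]), 0.64)]
scene [316. 218.] [(array([302., 199., 336., 241.]), 0.72)]
top [245. 186.] [(array([251., 182., 260., 199.]), 0.5)]
(array([ 0.61761855,  0.11261748, -0.06020904,  0.1256568 ]), np.float64(1.758204698562622))
wrist (array([ 0.62054964,  0.11178913, -0.00613163,  0.11793391]), np.float64(0.031512804329395294))
scene (array([0.61427418, 0.11419846, 0.03985327, 0.12418916]), np.float64(0.09053938090801239))
top (array([ 0.76589446,  0.15651024, -1.88373422, -0.79556383]), np.float64(0.45588234066963196))
```

The mirror's yaw is ≈0 rad. A ≈(0.617,0.113), with the rim at z ≈0.1215, so the deck is at ≈0.0635. Next I'll shut the fingers and push the outer face of the wedge block.

Run:
```python
from h import *
plan([.452,.0968,.20],.0975,5,1)
```

```text
at [0.5595 0.1258 0.3302] w [-0.     -0.0001  0.    ]
[[-0.0, -0.0001, 0.0], [-0.0037, -0.022, 0.026], 1],
[[-0.0, -0.0001, 0.0], [-0.0037, -0.022, 0.026], 1],
[[-0.0, -0.0001, 0.0], [-0.0037, -0.022, 0.026], 1],
[[-0.0, -0.0001, 0.0], [-0.0037, -0.022, 0.026], 1],
[[-0.0, -0.0001, 0.0], [-0.0037, -0.022, 0.026], 1]
--
```

Request:
{"op": "step_arm", "data": {"steps": [[[0,0,0],[-0.0037,-0.022,0.026],1],[[0,0,0],[-0.0037,-0.022,0.026],1],[[0,0,0],[-0.0037,-0.022,0.026],1],[[0,0,0],[-0.0037,-0.022,0.026],1],[[0,0,0],[-0.0037,-0.022,0.026],1]], "grip_force": 40}}

```text
clock: 3.55
ee_pos: [0.4514, 0.0961, 0.1995]
orientation: [[-0.097, 0.995, 0.001], [0.995, 0.097, 0.0], [0.0, 0.001, -1.0]]
wrist_force: [-0.3, 0.1, -0.8]
opening: 0.001
```

Request:
{"op": "step_arm", "data": {"steps": [[[0,0,0],[0,0,0.03],1],[[0,0,0],[0,0,0.03],1],[[0,0,0],[0,0,0.03],1],[[0,0,0],[0,0,0.03],1],[[0,0,0],[0,0,0],1]]}}

```text
clock: 4.18
ee_pos: [0.45, 0.0957, 0.0784]
orientation: [[-0.096, 0.995, -0.005], [0.995, 0.096, -0.002], [-0.001, -0.005, -1.0]]
wrist_force: [0.1, -0.7, -0.8]
opening: -0.0
```

```bash
python3 look.py w2; python3 -c "
import cv2
a=cv2.imread('pics/w2.png')[120:420,60:460]; cv2.imwrite('pics/w2c.png',cv2.resize(a,None,fx=2,fy=2))"
```

```text
4.175 [0.45   0.0957 0.0784] [[-0.0962, 0.9953, -0.0051], [0.9954, 0.0962, -0.0017], [-0.0012, -0.0052, -1.0]] [ 0.12 -0.69 -0.75] -6.327541757051414e-05 [-0.66  0.31  0.5   1.97 -0.18  0.91  0.03]
(420, 560, 3)
A [798.  327.4]
B [549.1 763.7]
bA [384.8 308.2]
```

View pics/w2c.png

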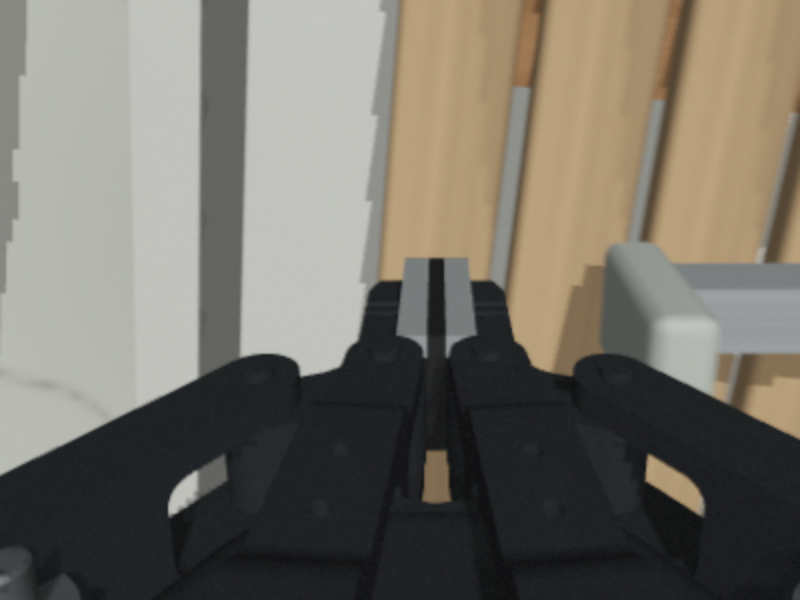

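The shut fingers are just behind the block, in line with it and with clearance. I'll raise 8 mm to keep the knuckles off the block, then push.

Request:
{"op": "step_arm", "data": {"steps": [[[0,0,0],[0,0.002,-0.008],1],[[0,0,0],[0,0.005,0],1],[[0,0,0],[0,0.005,0],1],[[0,0,0],[0,0.005,0],1],[[0,0,0],[0,0.003,0],1]]}}

```text
clock: 4.85
ee_pos: [0.4717, 0.0979, 0.0879]
orientation: [[-0.096, 0.995, -0.002], [0.995, 0.096, -0.0], [-0.0, -0.002, -1.0]]
wrist_force: [-2.6, 0.5, 2.0]
opening: -0.003
```

Request:
{"op": "step_arm", "data": {"steps": [[[0,0,0],[0,0.003,0],1],[[0,0,0],[0,0.003,0],1],[[0,0,0],[0,0.003,0],1],[[0,0,0],[0,0.003,0],1],[[0,0,0],[0,0.003,0],1]]}}

```text
clock: 5.48
ee_pos: [0.4869, 0.0994, 0.0878]
orientation: [[-0.096, 0.995, -0.001], [0.995, 0.096, -0.0], [-0.0, -0.001, -1.0]]
wrist_force: [-3.3, -0.0, -0.7]
opening: -0.0
```

Request:
{"op": "step_arm", "data": {"steps": [[[0,0,0],[0,0.003,0],1],[[0,0,0],[0,0.003,0],1],[[0,0,0],[0,0.003,0],1]]}}

```text
clock: 5.85
ee_pos: [0.4915, 0.1, 0.0876]
orientation: [[-0.096, 0.995, -0.01], [0.995, 0.096, -0.0], [0.001, -0.01, -1.0]]
wrist_force: [-13.9, -0.9, 10.1]
opening: -0.002
```

Request:
{"op": "step_arm", "data": {"steps": [[[0,0,0],[0,0.003,0],1],[[0,0,0],[0,0.003,0],1],[[0,0,0],[0,0.003,0],1]]}}

```text
clock: 6.22
ee_pos: [0.5002, 0.1008, 0.0876]
orientation: [[-0.096, 0.995, -0.011], [0.995, 0.096, -0.0], [0.001, -0.011, -1.0]]
wrist_force: [-12.0, -0.9, 6.7]
opening: -0.004
```

Request:
{"op": "step_arm", "data": {"steps": [[[0,0,0],[0,0.003,0],1],[[0,0,0],[0,0.003,0],1]]}}

```text
clock: 6.48
ee_pos: [0.5079, 0.1016, 0.0877]
orientation: [[-0.096, 0.995, -0.007], [0.995, 0.096, 0.0], [0.001, -0.007, -1.0]]
wrist_force: [-8.6, -0.4, 4.2]
opening: -0.002
```

Request:
{"op": "step_arm", "data": {"steps": [[[0,0,0],[0,0.003,0],1],[[0,0,0],[0,0.003,0],1]]}}

```text
clock: 6.72
ee_pos: [0.5162, 0.1025, 0.0878]
orientation: [[-0.096, 0.995, -0.002], [0.995, 0.096, 0.0], [0.0, -0.002, -1.0]]
wrist_force: [-4.2, 0.2, -0.9]
opening: -0.002
```

Request:
{"op": "step_arm", "data": {"steps": [[[0,0,0],[0,0.003,0],1],[[0,0,0],[0,0.002,0],1]]}}

```text
clock: 6.98
ee_pos: [0.5217, 0.103, 0.0878]
orientation: [[-0.096, 0.995, -0.001], [0.995, 0.096, 0.0], [0.0, -0.001, -1.0]]
wrist_force: [-5.4, -0.4, 0.2]
opening: -0.003
```

Request:
{"op": "step_arm", "data": {"steps": [[[0,0,0],[0,0.001,0],1],[[0,0,0],[0,0.001,0],1]]}}

```text
clock: 7.22
ee_pos: [0.5216, 0.1029, 0.0878]
orientation: [[-0.096, 0.995, -0.005], [0.995, 0.096, -0.0], [0.0, -0.005, -1.0]]
wrist_force: [-9.1, -0.3, 4.3]
opening: 0.0
```

Request:
{"op": "step_arm", "data": {"steps": [[[0,0,0],[0,0.001,0],1]]}}

```text
clock: 7.35
ee_pos: [0.5216, 0.103, 0.0878]
orientation: [[-0.096, 0.995, -0.008], [0.995, 0.096, -0.0], [0.001, -0.008, -1.0]]
wrist_force: [-12.2, 0.0, 6.2]
opening: -0.003
```

Request:
{"op": "step_arm", "data": {"steps": [[[0,0,0],[0,0.001,0],1]]}}

```text
clock: 7.48
ee_pos: [0.5216, 0.103, 0.0877]
orientation: [[-0.096, 0.995, -0.01], [0.995, 0.096, -0.0], [0.001, -0.01, -1.0]]
wrist_force: [-14.5, -0.6, 9.3]
opening: -0.002
```

The TCP is stuck at x = 0.5216 while the force builds, after the low-force flat. That is the end stop, so I'm backing off and up.

Request:
{"op": "step_arm", "data": {"steps": [[[0,0,0],[0,-0.015,0],1],[[0,0,0],[0,-0.025,0],1],[[0,0,0],[0,0,-0.05],1],[[0,0,0],[0,0,-0.06],0.6],[[0,0,0],[0,0,-0.06],0.6]]}}

```text
clock: 8.1
ee_pos: [0.4883, 0.099, 0.2611]
orientation: [[-0.095, 0.995, 0.006], [0.995, 0.095, 0.001], [0.0, 0.006, -1.0]]
wrist_force: [1.0, 1.5, -0.7]
opening: 0.393
```

Request:
{"op": "step_arm", "data": {"steps": [[[0,0,0],[0.01,0.03,-0.04],0.6],[[0,0,0],[0.01,0.04,-0.03],0.6],[[0,0,0],[0,0,0],0.6],[[0,0,0],[0,0,0],0.6]]}}

```text
clock: 8.6
ee_pos: [0.5544, 0.1251, 0.3279]
orientation: [[-0.095, 0.995, 0.001], [0.995, 0.095, -0.001], [-0.001, 0.001, -1.0]]
wrist_force: [-1.1, 0.5, -0.8]
opening: 0.398
```

```bash
python3 look.py w3
python3 - <<'E'
from fit import *
s=arm.state(); V=[]
for c in ('wrist','scene'):
    if c!='wrist': imaging.grab_frame(c)
    r=cut_out(c,'mirror'); u=proj(c,[.616,.113,.175],s)
    r=[q for q in r if abs((q['extent'][0]+q['extent'][2])/2-u[0])<20 and abs((q['extent'][1]+q['extent'][3])/2-u[1])<25]
    print(c,u.round(),[(np.round(q['extent']),round(q['conf'],2)) for q in r])
    if r: V.append((c,r[0]['pixels'].astype(np.float32),s))
print(fit(V,(.617,.113,.13)))
for v in V: print(v[0],fit([v],(.617,.113,.13)))
E
python3 -c "
import cv2
a=cv2.imread('pics/w3.png')[130:330,180:430]; cv2.imwrite('pics/w3c.png',cv2.resize(a,None,fx=3,fy=3))"
```

```text
8.6 [0.5544 0.1251 0.3279] [[-0.0948, 0.9955, 0.0013], [0.9955, 0.0948, -0.0009], [-0.001, 0.0012, -1.0]] [-1.06  0.48 -0.79] 0.39816351219417734 [-0.63  0.35  0.55  1.28 -0.18  1.56 -0.01]
(420, 560, 3)
A [336.1 196. ]
B [305.5 403.8]
bA [211.1 193.8]
wrist [347. 210.] [(array([319., 174., 366., 257.]), 0.57)]
scene [316. 216.] [(array([303., 193., 334., 241.]), 0.82)]
(array([0.61472301, 0.1143645 , 0.01516886, 0.13458115]), np.float64(0.15763919055461884))
wrist (array([0.61735347, 0.11146559, 0.00076863, 0.12525582]), np.float64(0.04454505443572998))
scene (array([ 0.61213824,  0.11521501, -0.0578929 ,  0.13179999]), np.float64(0.07236486673355103))
```

View pics/w3c.png

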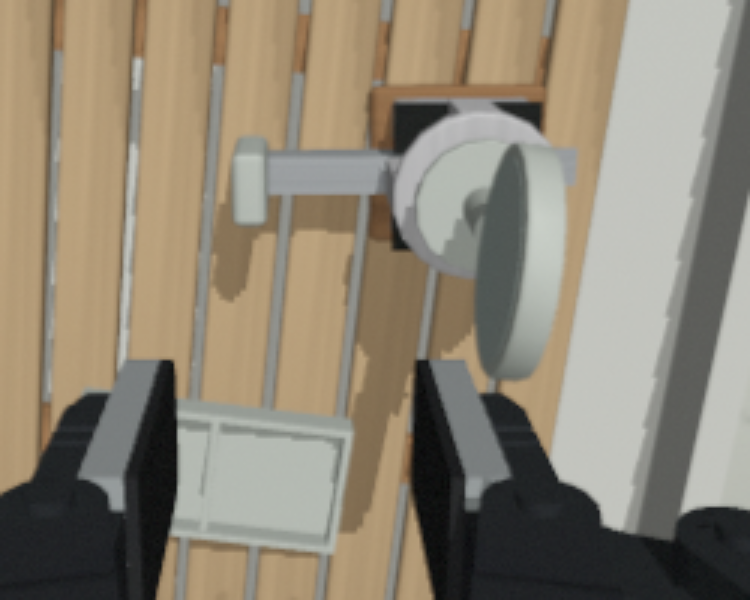

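The wedge is fully in: its block has moved to crop (248,182) and its tip shows beyond the collar. The mirror stands upright, raised, and the disc is clear. Next I'll move above it and align the jaws.

Run:
```python
from h import *
plan([.616,.113,.29],.01,3,0.55)
```

```text
at [0.553  0.1254 0.3277] w [-0.0003 -0.0001  0.0285]
[[-0.0003, -0.0001, 0.0285], [-0.0061, 0.0205, 0.0125], 0.55],
[[-0.0003, -0.0001, 0.0285], [-0.0055, 0.0207, 0.0125], 0.55],
[[-0.0003, -0.0001, 0.0285], [-0.0049, 0.0208, 0.0125], 0.55],
```

Request:
{"op": "step_arm", "data": {"steps": [[[0,0,0.0285],[-0.0061,0.0205,0.0125],0.55],[[0,0,0.0285],[-0.0055,0.0207,0.0125],0.55],[[0,0,0.0285],[-0.0049,0.0208,0.0125],0.55],[[0,0,0],[0,0,0],0.55]]}}

```text
clock: 9.3
ee_pos: [0.6164, 0.1126, 0.2886]
orientation: [[-0.009, 1.0, -0.003], [1.0, 0.009, -0.001], [-0.001, -0.003, -1.0]]
wrist_force: [-0.8, -0.1, -0.4]
opening: 0.452
```

Request:
{"op": "step_arm", "data": {"steps": [[[0,0,0],[0,0,0.03],0.55],[[0,0,0],[0,0,0.03],0.55],[[0,0,0],[0,0,0],0.55]]}}

```text
clock: 9.68
ee_pos: [0.6143, 0.1142, 0.2288]
orientation: [[-0.011, 1.0, -0.006], [1.0, 0.011, 0.0], [0.0, -0.006, -1.0]]
wrist_force: [1.4, 0.7, -0.4]
opening: 0.449
```

```bash
python3 look.py w4; python3 -c "
import cv2
a=cv2.imread('pics/w4.png')[170:420,140:420]; cv2.imwrite('pics/w4c.png',cv2.resize(a,None,fx=2.4,fy=2.4))"
```

```text
9.675 [0.6143 0.1142 0.2288] [[-0.0114, 0.9999, -0.0056], [0.9999, 0.0114, 0.0002], [0.0002, -0.0056, -1.0]] [ 1.43  0.74 -0.41] 0.44925434360136485 [-0.55  0.51  0.55  1.3  -0.26  1.41 -0.01]
(420, 560, 3)
A [280.  206.9]
B [275.4 476.9]
bA [113.8 216.8]
```

View pics/w4c.png

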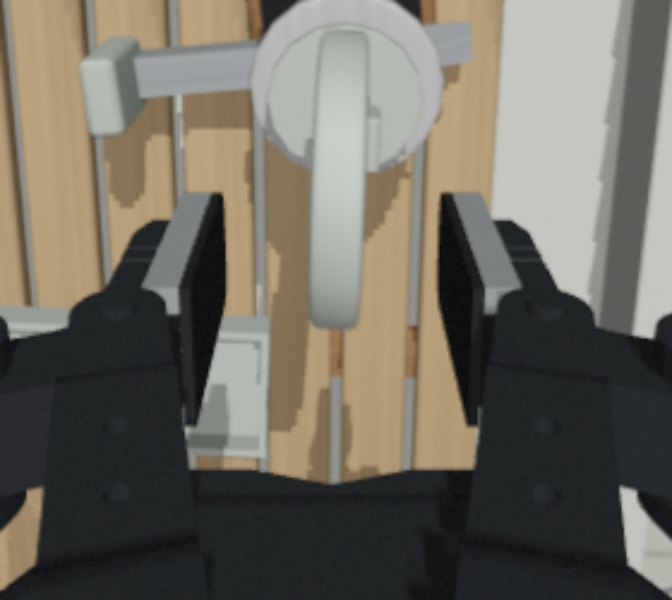

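The disc sits between the fingers, about 1.5 mm towards +x of the midline and yawed about −1.5°. I'll correct that, descend and close in stages.

Request:
{"op": "step_arm", "data": {"steps": [[[0,0,0.02],[-0.001,0.0015,0.015],0.55],[[0,0,0],[0,0,0.02],0.55],[[0,0,0],[0,0,0.018],0.55],[[0,0,0],[0,0,0.005],0.7],[[0,0,0],[0,0,0],0.75]], "grip_force": 20}}

```text
clock: 10.35
ee_pos: [0.6186, 0.1126, 0.173]
orientation: [[0.01, 1.0, 0.001], [1.0, -0.01, 0.0], [0.0, 0.001, -1.0]]
wrist_force: [-0.2, -0.2, 0.4]
opening: 0.247
```

Request:
{"op": "step_arm", "data": {"steps": [[[0,0,0],[0,0,0],0.8],[[0,0,0],[0,0,0],0.82]]}}

```text
clock: 10.6
ee_pos: [0.6189, 0.1126, 0.1735]
orientation: [[0.01, 1.0, 0.002], [1.0, -0.01, 0.0], [0.0, 0.002, -1.0]]
wrist_force: [-0.2, 0.4, -0.2]
opening: 0.181
```

Request:
{"op": "step_arm", "data": {"steps": [[[0,0,0],[0,0,0],0.85],[[0,0,0],[0,0,0],0.87]]}}

```text
clock: 10.85
ee_pos: [0.6184, 0.1126, 0.1728]
orientation: [[0.009, 1.0, 0.0], [1.0, -0.009, 0.0], [0.0, 0.0, -1.0]]
wrist_force: [-0.8, 0.2, -0.3]
opening: 0.128
```

Almost no side force at an 11 mm opening, so the grasp is centred. Closing, then lifting gently.

Request:
{"op": "step_arm", "data": {"steps": [[[0,0,0],[0,0,0],1],[[0,0,0],[0,0,0],1]], "grip_force": 50}}

```text
clock: 11.1
ee_pos: [0.6182, 0.1127, 0.1728]
orientation: [[0.009, 1.0, -0.0], [1.0, -0.009, 0.0], [0.0, -0.0, -1.0]]
wrist_force: [-0.7, 0.2, 1.5]
opening: 0.111
```

Request:
{"op": "step_arm", "data": {"steps": [[[0,0,0],[0,0,-0.003],1],[[0,0,0],[0,0,-0.003],1],[[0,0,0],[0,0,-0.004],1]]}}

```text
clock: 11.48
ee_pos: [0.6184, 0.1126, 0.1827]
orientation: [[0.009, 1.0, -0.0], [1.0, -0.009, -0.0], [-0.0, -0.0, -1.0]]
wrist_force: [-0.5, -0.4, -1.4]
opening: 0.108
```

It's held: opening 0.108, load about 1 N. Lifting clear and moving past B, so the wrist camera looks down on the empty socket.

Request:
{"op": "step_arm", "data": {"steps": [[[0,0,0],[0,0,-0.015],1],[[0,0,0],[0,0,-0.025],1],[[0,0,0],[0,0,-0.03],1],[[0,0,0],[-0.02,0,-0.02],1],[[0,0,0],[-0.035,0,-0.01],1]]}}

```text
clock: 12.1
ee_pos: [0.6188, 0.0592, 0.2853]
orientation: [[0.005, 1.0, 0.004], [1.0, -0.005, 0.001], [0.001, 0.004, -1.0]]
wrist_force: [1.1, -0.4, -1.6]
opening: 0.114
```

Request:
{"op": "step_arm", "data": {"steps": [[[0,0,0],[-0.05,0,0],1],[[0,0,0],[-0.05,0,0],1],[[0,0,0],[-0.05,0,0],1],[[0,0,0],[-0.05,0,0],1],[[0,0,0],[-0.04,0,0],1]]}}

```text
clock: 12.72
ee_pos: [0.6152, -0.1852, 0.284]
orientation: [[0.011, 1.0, 0.001], [1.0, -0.011, -0.001], [-0.001, 0.001, -1.0]]
wrist_force: [0.2, 0.1, -0.5]
opening: 0.107
```

Request:
{"op": "step_arm", "data": {"steps": [[[0,0,0],[-0.03,0,0],1],[[0,0,0],[-0.015,0,0],1],[[0,0,0],[0,0,0],1],[[0,0,0],[0,0,0],1]]}}

```text
clock: 13.22
ee_pos: [0.6159, -0.225, 0.2828]
orientation: [[0.007, 1.0, 0.001], [1.0, -0.007, 0.002], [0.002, 0.001, -1.0]]
wrist_force: [0.1, 1.5, -1.2]
opening: 0.109
```

```bash
python3 look.py w5
python3 - <<'E'
from h import *
import json
s3=json.load(open('pics/w3.json')); print('A from w3',atz('wrist',(338.7,194.3),.1215,s3))
print(search_frame('wrist','socket_b')[:2])
a=cv2.imread('pics/w5.png')[60:320,120:440]; cv2.imwrite('pics/w5c.png',cv2.resize(a,None,fx=2.3,fy=2.3,interpolation=cv2.INTER_CUBIC))
E
```

```text
13.225 [ 0.6159 -0.225   0.2828] [[0.0065, 1.0, 0.0007], [1.0, -0.0065, 0.0018], [0.0018, 0.0007, -1.0]] [ 0.1   1.5  -1.25] 0.10918756556316023 [-0.01  0.57  0.62  1.09 -0.32  1.57  0.52]
(420, 560, 3)
A [ 272.8 -340.9]
B [275.   96.5]
bA [  79.8 -293.2]
A from w3 [0.61852114 0.11431264 0.1215    ]
[{'extent': [118.0, 54.5, 310.3, 129.6], 'conf': 0.56}]
```

View pics/w5c.png

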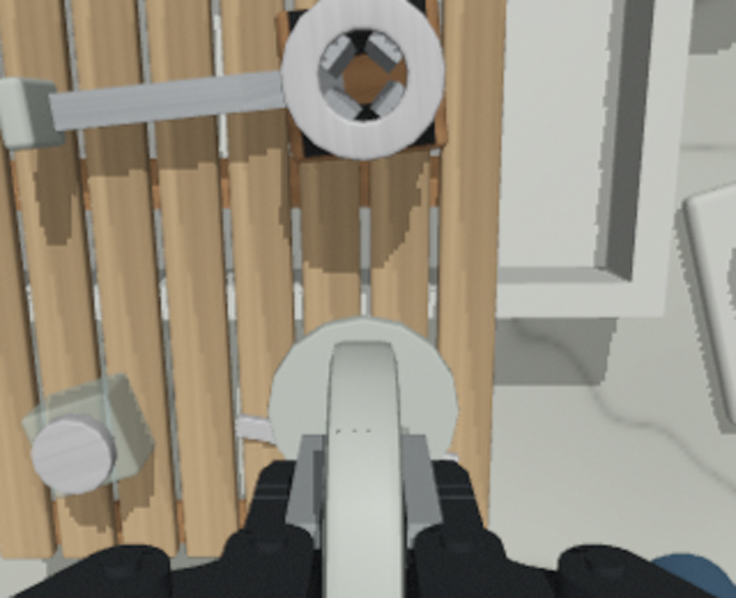

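B's collar centre is at px ≈(277.5,93.2) and the held flange's centre ≈(277.9,239.7). Both come from the same camera, so I'll work from their difference.

Run:
```python
from h import *
import json
s=json.load(open('pics/w5.json')); R=np.array(s['orientation']);p=np.array(s['ee_pos'])
B=atz('wrist',(277.5,93.2),.1215,s); F=atz('wrist',(277.9,239.7),p[2]-.0433+.005,s)
print('B',B,'flange',F,'tcp',p,'F-tcp',F-p,'tip under flange',F+R[:,2]*.044)
print(arm.state()['ee_pos'])
```

```text
B [ 0.61708323 -0.14519215  0.1215    ] flange [ 0.61659244 -0.22616739  0.24447992] tcp [ 0.61594184 -0.22504233  0.28277992] F-tcp [ 0.0006506  -0.00112506 -0.0383    ] tip under flange [ 0.61662274 -0.22608706  0.20048   ]
[ 0.61591865 -0.2249893   0.28271133]
```

Request:
{"op": "step_arm", "data": {"steps": [[[0,0,0],[0.03,0,0],1],[[0,0,0],[0.03,0.001,0],1],[[0,0,0],[0.0177,0.001,0.02],1],[[0,0,0],[0,0,0.03],1],[[0,0,0],[0,0,0.013],1]]}}

```text
clock: 13.95
ee_pos: [0.6172, -0.1474, 0.2178]
orientation: [[0.007, 1.0, -0.003], [1.0, -0.007, 0.002], [0.002, -0.003, -1.0]]
wrist_force: [0.5, -0.4, -0.8]
opening: 0.11
```

Request:
{"op": "step_arm", "data": {"steps": [[[0,0,0],[0,0,0],1],[[0,0,0],[0,0,0],1]]}}

```text
clock: 14.2
ee_pos: [0.6185, -0.1503, 0.221]
orientation: [[0.01, 1.0, 0.002], [1.0, -0.01, -0.001], [-0.001, 0.002, -1.0]]
wrist_force: [-0.3, -0.5, -0.2]
opening: 0.11
```

Run:
```python
from h import *
plan([.6174,-.1473,.2],-.005,1,1)
save('scene','s6'); 
a=cv2.imread('pics/s6.png')[140:260,140:300]; cv2.imwrite('pics/s6c.png',cv2.resize(a,None,fx=4.5,fy=4.5,interpolation=cv2.INTER_CUBIC))
```

```text
at [ 0.6185 -0.1503  0.221 ] w [ 0.0023  0.0008 -0.0048]
[[0.0023, 0.0008, -0.0048], [0.003, -0.0012, 0.021], 1],
```

View pics/s6c.png

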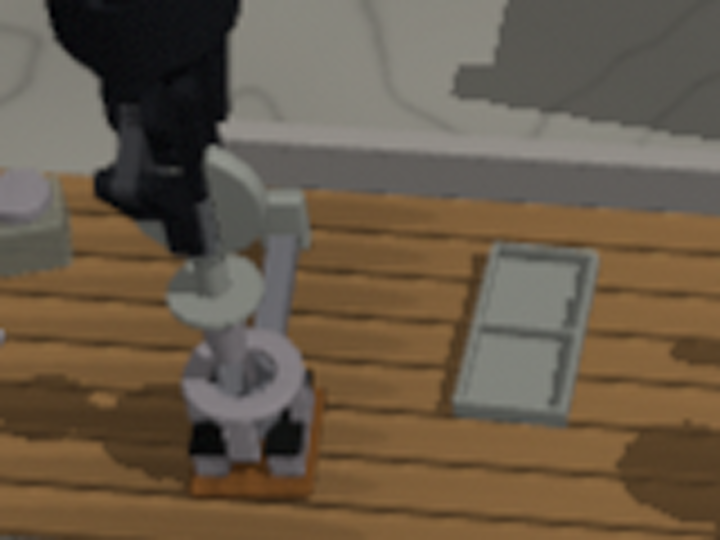

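The shank tip is over B's mouth, at crop (237,388) against the bore centre (243,377). That matches the 3 mm lag in −y, which I'll correct while lowering slowly.

Request:
{"op": "step_arm", "data": {"steps": [[[0,0,0],[0.003,-0.001,0.002],1],[[0,0,0],[0,0,0.006],1],[[0,0,0],[0,0,0.006],1],[[0,0,0],[0,0,0.004],1],[[0,0,0],[0,0,0],1]]}}

```text
clock: 14.88
ee_pos: [0.6166, -0.1465, 0.2009]
orientation: [[0.01, 1.0, -0.001], [1.0, -0.01, 0.0], [0.0, -0.001, -1.0]]
wrist_force: [-0.0, -0.3, -0.6]
opening: 0.111
```

Request:
{"op": "step_arm", "data": {"steps": [[[0,0,0],[0,0,0.004],1],[[0,0,0],[0,0,0.004],1],[[0,0,0],[0,0,0.003],1],[[0,0,0],[0,0,0],1]]}}

```text
clock: 15.38
ee_pos: [0.6167, -0.1465, 0.1902]
orientation: [[0.009, 1.0, -0.001], [1.0, -0.009, 0.0], [0.0, -0.001, -1.0]]
wrist_force: [-0.7, 0.3, -1.2]
opening: 0.11
```

Request:
{"op": "step_arm", "data": {"steps": [[[0,0,0],[-0.0005,0.0005,0.003],1],[[0,0,0],[0,0,0.003],1],[[0,0,0],[0,0,0.002],1],[[0,0,0],[0,0,0],1]]}}

```text
clock: 15.88
ee_pos: [0.6173, -0.1471, 0.1823]
orientation: [[0.009, 1.0, -0.0], [1.0, -0.009, 0.0], [0.0, -0.0, -1.0]]
wrist_force: [0.3, -0.4, -1.3]
opening: 0.11
```

Request:
{"op": "step_arm", "data": {"steps": [[[0,0,0],[0,0,0.002],1],[[0,0,0],[0,0,0.002],1],[[0,0,0],[0,0,0.001],1],[[0,0,0],[0,0,0],1]]}}

```text
clock: 16.38
ee_pos: [0.6173, -0.1472, 0.1775]
orientation: [[0.009, 1.0, -0.0], [1.0, -0.009, 0.0], [0.0, -0.0, -1.0]]
wrist_force: [-0.5, 0.4, 0.2]
opening: 0.109
```

No contact yet. Starting the twist at 1.2 rad/s while lowering slowly.

Request:
{"op": "step_arm", "data": {"steps": [[[0,0,0.15],[0,0,0.0004],1],[[0,0,0.15],[0,0,0.0006],1],[[0,0,0.15],[0,0,0.0006],1],[[0,0,0.15],[0,0,0.0006],1],[[0,0,0.15],[0,0,0.0006],1]]}}

```text
clock: 17.0
ee_pos: [0.6162, -0.1468, 0.1747]
orientation: [[0.692, 0.722, -0.003], [0.722, -0.692, 0.001], [-0.001, -0.003, -1.0]]
wrist_force: [-3.3, 1.6, -0.1]
opening: 0.113
```

```bash
python3 -c "
from h import *
s=arm.state();print(np.round(s['joint_pos'],2),np.round(s['qvel'],2),np.round(s['ee_pos'],4),np.round(s['wrist_force'],1),np.round(s['moment'],2))"
```

```text
[-0.26  0.61  0.76  1.37 -0.42  1.33 -0.25] [-0.14  0.08  0.27  0.02 -0.17  0.04 -1.07] [ 0.6162 -0.1468  0.1747] [-3.3  1.6 -0.1] [0.19 0.68 0.04]
```

Request:
{"op": "step_arm", "data": {"steps": [[[0,0,0.15],[0,0,0.0004],1],[[0,0,0.15],[0,0,0.0004],1],[[0,0,0.15],[0,0,0.0003],1],[[0,0,0.15],[0,0,0.0003],1],[[0,0,0.15],[0,0,0.0003],1]]}}

```text
clock: 17.62
ee_pos: [0.6156, -0.146, 0.1727]
orientation: [[0.998, 0.057, -0.004], [0.057, -0.998, 0.003], [-0.004, -0.003, -1.0]]
wrist_force: [-3.5, 1.7, 0.8]
opening: 0.11
```

Request:
{"op": "step_arm", "data": {"steps": [[[0,0,0.15],[0,0,0.0003],1],[[0,0,0.15],[0,0,0.0003],1],[[0,0,0.15],[0,0,0.0003],1],[[0,0,0.15],[0,0,0.0003],1],[[0,0,0.15],[0,0,0.0003],1]]}}

```text
clock: 18.25
ee_pos: [0.6157, -0.1451, 0.171]
orientation: [[0.77, -0.638, -0.005], [-0.638, -0.77, 0.004], [-0.006, -0.0, -1.0]]
wrist_force: [-3.0, 1.8, 0.6]
opening: 0.114
```

```bash
python3 -c "
from h import *
s=arm.state();print(np.round(s['joint_pos'],2),np.round(s['qvel'],2),np.round(s['ee_pos'],4),np.round(s['wrist_force'],1),np.round(s['moment'],2))"
```

```text
[-0.41  0.73  1.1   1.38 -0.65  1.42 -1.59] [-0.1   0.12  0.26  0.01 -0.2   0.09 -1.06] [ 0.6157 -0.1451  0.171 ] [-3.   1.8  0.6] [0.75 0.94 0.  ]
```

Force is low. Joint 3 is nearing its range limit, so I'm reversing the twist.

Request:
{"op": "step_arm", "data": {"steps": [[[0,0,-0.15],[0,0,0],1],[[0,0,-0.15],[0,0,0.0003],1],[[0,0,-0.15],[0,0,0.0003],1],[[0,0,-0.15],[0,0,0.0003],1],[[0,0,-0.15],[0,0,0.0003],1]]}}

```text
clock: 18.88
ee_pos: [0.6153, -0.1461, 0.1701]
orientation: [[0.998, 0.066, -0.005], [0.066, -0.998, 0.003], [-0.005, -0.003, -1.0]]
wrist_force: [-3.9, 1.1, 1.6]
opening: 0.113
```

Request:
{"op": "step_arm", "data": {"steps": [[[0,0,-0.15],[0,0,0.0003],1],[[0,0,-0.15],[0,0,0.0003],1],[[0,0,-0.15],[0,0,0.0003],1],[[0,0,-0.15],[0,0,0.0003],1]]}}

```text
clock: 19.38
ee_pos: [0.6156, -0.1468, 0.1694]
orientation: [[0.786, 0.618, -0.004], [0.618, -0.786, 0.002], [-0.002, -0.004, -1.0]]
wrist_force: [-3.9, 1.4, 2.4]
opening: 0.11
```

```bash
python3 -c "
from h import *
s=arm.state();print(np.round(s['joint_pos'],2),np.round(s['qvel'],2),np.round(s['ee_pos'],4),np.round(s['wrist_force'],1),np.round(s['moment'],2))"
```

```text
[-0.27  0.62  0.79  1.38 -0.44  1.33 -0.37] [ 0.14 -0.08 -0.28 -0.    0.17 -0.06  1.06] [ 0.6156 -0.1468  0.1694] [-3.9  1.4  2.4] [ 0.25  1.02 -0.07]
```

Request:
{"op": "step_arm", "data": {"steps": [[[0,0,-0.15],[-0.0004,-0.0003,0.0003],1],[[0,0,-0.15],[-0.0003,-0.0004,0.0003],1],[[0,0,-0.15],[0,0,0.0003],1],[[0,0,-0.15],[0,0,0.0003],1],[[0,0,-0.15],[0,0,0.0003],1]]}}

```text
clock: 20.0
ee_pos: [0.6164, -0.1473, 0.1689]
orientation: [[0.154, 0.988, 0.001], [0.988, -0.154, 0.0], [0.0, 0.001, -1.0]]
wrist_force: [-0.8, 0.8, 3.0]
opening: 0.107
```

Request:
{"op": "step_arm", "data": {"steps": [[[0,0,-0.15],[0,0,0.0003],1],[[0,0,-0.15],[0,0,0.0003],1],[[0,0,-0.15],[0,0,0.0003],1]]}}

```text
clock: 20.38
ee_pos: [0.617, -0.1472, 0.1684]
orientation: [[-0.291, 0.957, 0.002], [0.957, 0.291, 0.0], [-0.0, 0.002, -1.0]]
wrist_force: [-1.4, 0.0, 4.0]
opening: 0.114
```

Request:
{"op": "step_arm", "data": {"steps": [[[0,0,-0.15],[0,0,0.0004],1],[[0,0,-0.15],[0,0,0.0004],1],[[0,0,-0.15],[0,0,0.0004],1],[[0,0,-0.15],[0,0,0.0004],1]]}}

```text
clock: 20.88
ee_pos: [0.6176, -0.1467, 0.1676]
orientation: [[-0.78, 0.625, 0.004], [0.625, 0.78, 0.001], [-0.003, 0.003, -1.0]]
wrist_force: [-1.7, 2.0, 6.1]
opening: 0.106
```

```bash
python3 -c "
from h import *
s=arm.state();print(np.round(s['joint_pos'],2),np.round(s['qvel'],2),np.round(s['ee_pos'],4),np.round(s['wrist_force'],1),np.round(s['moment'],2))"
```

```text
[-0.04  0.54  0.39  1.37 -0.21  1.27  1.25] [ 0.16 -0.03 -0.26 -0.    0.14 -0.02  1.08] [ 0.6176 -0.1467  0.1676] [-1.7  2.   6.1] [ 0.44  0.27 -0.17]
```

Request:
{"op": "step_arm", "data": {"steps": [[[0,0,-0.16],[0,0,0.0004],1],[[0,0,-0.16],[0,0,0.0004],1],[[0,0,-0.16],[0,0,0.0004],1],[[0,0,-0.16],[0,0,0.0004],1]]}}

```text
clock: 21.38
ee_pos: [0.6179, -0.1458, 0.1665]
orientation: [[-0.999, 0.035, 0.005], [0.035, 0.999, 0.002], [-0.004, 0.002, -1.0]]
wrist_force: [-1.4, 2.6, 7.1]
opening: 0.111
```

Request:
{"op": "step_arm", "data": {"steps": [[[0,0,-0.16],[0,0,0.0003],1],[[0,0,-0.16],[0,0,0.0003],1],[[0,0,-0.16],[0,0,0.0003],1]]}}

```text
clock: 21.75
ee_pos: [0.6177, -0.1452, 0.1657]
orientation: [[-0.902, -0.431, 0.004], [-0.431, 0.902, 0.003], [-0.005, 0.001, -1.0]]
wrist_force: [-2.1, 3.7, 7.7]
opening: 0.107
```

Request:
{"op": "step_arm", "data": {"steps": [[[0,0,-0.16],[0,0,0.0003],1],[[0,0,-0.16],[0,0,0.0003],1]]}}

```text
clock: 22.0
ee_pos: [0.6175, -0.1449, 0.1653]
orientation: [[-0.721, -0.693, 0.004], [-0.693, 0.721, 0.003], [-0.005, -0.0, -1.0]]
wrist_force: [-3.0, 3.0, 9.2]
opening: 0.107
```

Request:
{"op": "step_arm", "data": {"steps": [[[0,0,0.15],[0,0,0],1],[[0,0,0.15],[0,0,0],1],[[0,0,0.15],[0,0,0.0003],1]]}}

```text
clock: 22.38
ee_pos: [0.6179, -0.1453, 0.1648]
orientation: [[-0.953, -0.302, 0.004], [-0.302, 0.953, 0.002], [-0.005, 0.001, -1.0]]
wrist_force: [-1.4, 3.0, 7.6]
opening: 0.11
```

Request:
{"op": "step_arm", "data": {"steps": [[[0,0,0.15],[0,0,0.0003],1],[[0,0,0.15],[0,0,0.0003],1]]}}

```text
clock: 22.62
ee_pos: [0.618, -0.1457, 0.1644]
orientation: [[-1.0, -0.007, 0.005], [-0.007, 1.0, 0.001], [-0.005, 0.001, -1.0]]
wrist_force: [-2.1, 2.1, 8.1]
opening: 0.114
```

Request:
{"op": "step_arm", "data": {"steps": [[[0,0,0.15],[0,0,0.0003],1],[[0,0,0.15],[0,0,0.0003],1]]}}

```text
clock: 22.88
ee_pos: [0.6181, -0.1461, 0.1641]
orientation: [[-0.957, 0.289, 0.005], [0.289, 0.957, 0.001], [-0.005, 0.002, -1.0]]
wrist_force: [-1.9, 2.2, 10.5]
opening: 0.11
```

Request:
{"op": "step_arm", "data": {"steps": [[[0,0,0.15],[0,0,0.0003],1],[[0,0,0.15],[0,0,0.0002],1]]}}

```text
clock: 23.12
ee_pos: [0.6179, -0.1466, 0.164]
orientation: [[-0.829, 0.559, 0.005], [0.559, 0.829, 0.0], [-0.004, 0.003, -1.0]]
wrist_force: [-3.4, 2.1, 10.5]
opening: 0.111
```

Request:
{"op": "step_arm", "data": {"steps": [[[0,0,0.15],[0,0,0.0002],1],[[0,0,0.15],[0,0,0.0002],1]]}}

```text
clock: 23.38
ee_pos: [0.6177, -0.1468, 0.1639]
orientation: [[-0.627, 0.779, 0.005], [0.779, 0.627, 0.0], [-0.003, 0.004, -1.0]]
wrist_force: [-3.2, 1.6, 13.8]
opening: 0.108
```

Request:
{"op": "step_arm", "data": {"steps": [[[0,0,0.15],[0,0,0],1],[[0,0,0.15],[0,0,0],1]]}}

```text
clock: 23.62
ee_pos: [0.6174, -0.147, 0.1639]
orientation: [[-0.369, 0.93, 0.004], [0.93, 0.369, 0.0], [-0.001, 0.004, -1.0]]
wrist_force: [-4.4, 2.1, 11.5]
opening: 0.111
```

Run:
```python
from h import *
s=arm.state();print(np.round(s['joint_pos'],2),np.round(s['ee_pos'],4),np.round(s['wrist_force'],1),np.round(s['moment'],2))
for c in ('scene','wrist'):
    save(c,c+'7')
a=cv2.resize(cv2.imread('pics/scene7.png')[150:260,150:245],None,fx=4.2,fy=4.2,interpolation=cv2.INTER_CUBIC)
b=cv2.imread('pics/wrist7.png')[60:340,160:400]; b=cv2.resize(b,(396,462))
cv2.imwrite('pics/c7.png',np.hstack([a,b]))
```

```text
[-0.11  0.56  0.5   1.38 -0.27  1.27  0.78] [ 0.6174 -0.147   0.1639] [-4.4  2.1 11.5] [0.32 1.07 0.24]
```

View pics/c7.png

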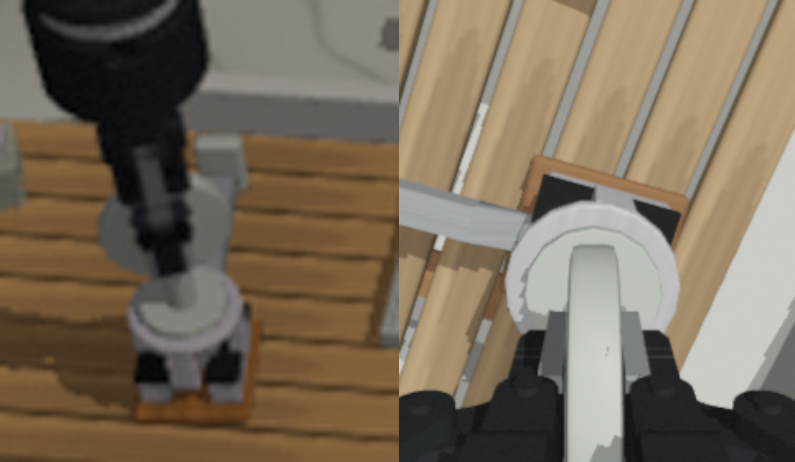

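The flange lies flat on the rim in both views. The TCP stopped at 0.1639 while the force rose to 13.8 N, which agrees with the predicted home of 0.1648 less the pad sink. Relieving the push and releasing.

Request:
{"op": "step_arm", "data": {"steps": [[[0,0,0],[0,-0.0003,-0.0005],1],[[0,0,0],[0,-0.0002,-0.0005],1],[[0,0,0],[0,0,0],1]]}}

```text
clock: 24.1
ee_pos: [0.6172, -0.1471, 0.1641]
orientation: [[-0.371, 0.929, 0.004], [0.929, 0.371, 0.0], [-0.001, 0.004, -1.0]]
wrist_force: [-1.4, 2.4, 10.2]
opening: 0.114
```

Request:
{"op": "step_arm", "data": {"steps": [[[0,0,0],[0,0,0],0.85],[[0,0,0],[0,0,0],0.75],[[0,0,0],[0,0,0],0.65],[[0,0,0],[0,0,0],0.6],[[0,0,0],[0,0,0],0.6]], "grip_force": 20}}

```text
clock: 24.72
ee_pos: [0.6159, -0.1473, 0.1605]
orientation: [[-0.371, 0.928, -0.0], [0.928, 0.371, 0.0], [0.0, -0.0, -1.0]]
wrist_force: [-0.5, -0.2, 0.0]
opening: 0.4
```

Request:
{"op": "step_arm", "data": {"steps": [[[0,0,0],[0,0,-0.02],0.6],[[0,0,0],[0,0,-0.04],0.6],[[0,0,0],[0,0,-0.05],0.6],[[0,0,0],[-0.02,0,-0.04],0.6],[[0,0,0],[-0.05,0,-0.02],0.6]]}}

```text
clock: 25.35
ee_pos: [0.644, -0.2095, 0.3351]
orientation: [[-0.378, 0.926, 0.007], [0.926, 0.378, 0.001], [-0.002, 0.007, -1.0]]
wrist_force: [1.0, -0.5, -0.2]
opening: 0.402
```

Request:
{"op": "step_arm", "data": {"steps": [[[0,0,0],[-0.03,-0.03,0],0.6],[[0,0,0],[0,-0.03,0],0.6],[[0,0,0],[0,0,0],0.6],[[0,0,0],[0,0,0],0.6]]}}

```text
clock: 25.85
ee_pos: [0.5982, -0.2614, 0.3308]
orientation: [[-0.373, 0.928, 0.001], [0.928, 0.373, 0.001], [0.001, 0.001, -1.0]]
wrist_force: [1.0, 0.2, -0.4]
opening: 0.401
```

Run:
```python
from fit import *
s=arm.state(); print(s['clock'],np.round(s['ee_pos'],3),np.round(s['wrist_force'],1)); V=[]
for c in ('scene','wrist'):
    save(c,c+'8'); u=proj(c,[.617,-.147,.175],s)
    r=[q for q in cut_out(c,'mirror') if np.hypot((q['extent'][0]+q['extent'][2])/2-u[0],(q['extent'][1]+q['extent'][3])/2-u[1])<30]
    print(c,u.round(),[(q['extent'],round(q['conf'],2)) for q in r]); 
    if r: V.append((c,r[0]['pixels'].astype(np.float32),s))
for v in V: print(v[0],fit([v],(.617,-.147,.1215)))
a=cv2.resize(cv2.imread('pics/scene8.png')[170:280,90:430],None,fx=2.35,fy=2.35,interpolation=cv2.INTER_CUBIC)
b=cv2.imread('pics/wrist8.png')[:300,:]; b=cv2.resize(b,(560,300))
b=cv2.copyMakeBorder(b,0,0,0,a.shape[1]-560,cv2.BORDER_CONSTANT); cv2.imwrite('pics/c8.png',np.vstack([a,b]))
```

```text
25.85 [ 0.598 -0.261  0.331] [ 1.   0.2 -0.4]
scene [189. 208.] []
wrist [353.  67.] [([313.0, 36.1, 347.9, 102.2], 0.64), ([320.6, 12.2, 373.9, 109.0], 0.57)]
wrist (array([ 0.68915288, -0.12186475,  1.45062098, -0.49223213]), np.float64(0.815021812915802))
```

No more pictures can be viewed, so I'll check numerically: move back a little for a clear view and fit the mirror's pose again.

Request:
{"op": "step_arm", "data": {"steps": [[[0,0,0],[0.02,-0.05,0],0.6],[[0,0,0],[0.02,-0.05,0],0.6],[[0,0,0],[0,-0.03,0],0.6],[[0,0,0],[0,0,0],0.6],[[0,0,0],[0,0,0],0.6]]}}

```text
clock: 26.68
ee_pos: [0.4632, -0.2726, 0.3308]
orientation: [[-0.373, 0.928, 0.001], [0.928, 0.373, 0.0], [-0.0, 0.001, -1.0]]
wrist_force: [0.5, 0.1, -1.4]
opening: 0.402
```

Run:
```python
from fit import *
s=arm.state(); print(s['clock'],np.round(s['ee_pos'],3),np.round(s['joint_pos'],2)); V=[]
for c in ('scene','wrist','top'):
    save(c,c+'9'); u=proj(c,[.617,-.147,.17],s); best=None
    for y in np.arange(0,np.pi,.3):
        m=sil(c,[.617,-.147,.1215],y,s)
        for q in cut_out(c,'mirror') if y==0 else Q:
            pass
        if y==0: Q=cut_out(c,'mirror')
        for q in Q:
            P=q['pixels']; i=(np.minimum(m,P).sum()/np.maximum(m,P).sum()) if m.sum() else 0
            if best is None or i>best[0]: best=(i,y,q)
    print(c,u.round(),best and (round(float(best[0]),2),best[1],best[2]['extent'],round(best[2]['conf'],2)))
    if best and best[0]>.5: V.append((c,best[2]['pixels'].astype(np.float32),s,best[1]))
def cost(v,W): return sum(np.abs(sil(c,[v[0],v[1],v[3]],v[2],s)-M).sum()/M.sum() for c,M,s,_ in W)
for W in [[v] for v in V]+[V]:
    x0=np.array([.617,-.147,W[0][3],.1215])
    r=minimize(cost,x0,args=(W,),method='Nelder-Mead',options=dict(initial_simplex=x0+np.vstack([np.zeros(4),np.diag([.004,.004,.2,.004])]),maxiter=200)); print([v[0] for v in W],r.x.round(4),round(r.fun,3))
for c in ('scene','top'):
    for t in ('lens_tray','lens_case','jar','tweezer'):
        q=search_frame(c,t); print(c,t,[(np.round(x['extent']).tolist(),round(x['conf'],2)) for x in q[:2]])
a,b=cv2.imread('pics/top0.png'),cv2.imread('pics/top9.png'); d=cv2.absdiff(a,b).max(2)
for n,(x0,y0,x1,y1) in dict(tray=(285,200,316,252),case=(175,215,212,250),jar=(392,230,425,256),tweezer=(398,175,420,225)).items(): print(n,'changed px',int((d[y0:y1,x0:x1]>40).sum()))
```

```text
26.675 [ 0.463 -0.273  0.331] [ 0.06  0.28  0.59  1.36 -0.15  1.55  1.02]
scene [190. 209.] (0.79, np.float64(0.6), [173.2, 187.8, 204.7, 233.4], 0.69)
wrist [504. 118.] (0.79, np.float64(0.3), [457.6, 69.7, 557.2, 165.8], 0.58)
top [352. 188.] (0.89, np.float64(0.3), [345.0, 180.3, 367.3, 201.2], 0.5)
['scene'] [ 0.615  -0.1457  0.3994  0.127 ] 0.067
['wrist'] [ 0.6206 -0.1444  0.3647  0.1242] 0.025
['top'] [ 0.6155 -0.1476  0.3484  0.1231] 0.064
['scene', 'wrist', 'top'] [ 0.6155 -0.1461  0.3097  0.1294] 0.258
scene lens_tray [([242.0, 195.0, 278.0, 234.0], 0.56)]
scene lens_case [([364.0, 199.0, 391.0, 223.0], 0.96)]
scene jar [([137.0, 178.0, 156.0, 203.0], 0.9), ([182.0, 218.0, 207.0, 241.0], 0.51)]
scene tweezer [([118.0, 207.0, 140.0, 247.0], 0.52)]
top lens_tray [([289.0, 202.0, 314.0, 246.0], 0.96)]
top lens_case [([179.0, 220.0, 204.0, 248.0], 0.63)]
top jar [([395.0, 235.0, 418.0, 254.0], 0.49)]
top tweezer [([402.0, 185.0, 408.0, 220.0], 0.62), ([287.0, 203.0, 311.0, 246.0], 0.59)]
tray changed px 55
case changed px 0
jar changed px 62
tweezer changed px 18
```

The mirror stands upright with yaw ≈0.37, the same as the tool at release, and the bystanders haven't moved. The fitted heights scatter by 2–3 mm, so I'll check the flange-to-rim step directly against the seated-at-A picture.

Run:
```python
from h import *
for n,c0,r0 in (('scene0',315.4,232.6),('scene9',193.6,222.6)):
    g=cv2.GaussianBlur(cv2.imread(f'pics/{n}.png',0),(0,0),.4).astype(float)
    for dx in (-3,0,3,6):
        c=int(round(c0+dx)); print(n,dx,np.round(g[int(r0)-2:int(r0)+18,c-1:c+2].mean(1)).astype(int).tolist())
s=arm.state()
for n,x,y,z in (('A',.618,.1122,.1215),('B',.6172,-.147,.1215)):
    for h in (0,.003): print(n,h,'flange front edge bottom',proj('scene',[x+.022,y,z+h]).round(2),'rim outer front',proj('scene',[x+.029,y,z]).round(2))
```

```text
scene0 -3 [70, 74, 106, 121, 122, 122, 122, 116, 94, 91, 112, 120, 104, 81, 67, 63, 62, 60, 57, 55]
scene0 0 [80, 81, 92, 114, 123, 123, 123, 123, 113, 98, 110, 121, 115, 96, 84, 86, 86, 86, 85, 85]
scene0 3 [107, 106, 115, 122, 123, 123, 123, 122, 111, 105, 116, 122, 117, 105, 93, 86, 81, 81, 78, 76]
scene0 6 [123, 123, 123, 123, 123, 123, 123, 118, 106, 115, 122, 123, 108, 70, 32, 19, 15, 15, 17, 16]
scene9 -3 [79, 78, 87, 108, 121, 123, 123, 123, 119, 98, 109, 121, 118, 101, 87, 86, 88, 83, 76, 75]
scene9 0 [102, 101, 104, 115, 122, 123, 123, 123, 118, 108, 115, 123, 120, 113, 97, 90, 90, 90, 88, 86]
scene9 3 [118, 119, 122, 123, 124, 123, 124, 122, 110, 113, 121, 124, 113, 88, 77, 79, 79, 73, 69, 69]
scene9 6 [124, 123, 123, 123, 123, 121, 116, 113, 115, 121, 124, 113, 91, 69, 50, 31, 20, 17, 16, 15]
A 0 flange front edge bottom [313.76 241.81] rim outer front [313.55 244.5 ]
A 0.003 flange front edge bottom [313.82 240.92] rim outer front [313.55 244.5 ]
B 0 flange front edge bottom [190.74 232.27] rim outer front [189.99 234.85]
B 0.003 flange front edge bottom [190.53 231.37] rim outer front [189.99 234.85]
```

The dark flange edge and the rim edge are 4 px apart at B, the same as when the mirror was seated at A. It is home, so I'm handing in.

```bash
python3 -c "
from h import *
print(job.hand_in(), arm.state()['clock'])"
```

```text
the job is handed in; nothing more can be done
the job is handed in; nothing more can be done
```

The mirror is now in the empty right-hand socket and I've handed the job in, at about 27 s of the 67 s allowed. I drove the wedge in until it stopped, then gripped the freed mirror by its faces and lifted it out. I seated it with a slow to-and-fro twist and let go.

**Wedge:** the force dropped, as expected on the flat back, and then built to about 14 N with no further movement. The picture showed the wedge's tip beyond the collar.

**Seating:**
- The largest push I read was 13.8 N, about 15 N with the mirror's weight, against the 18 N limit. These readings are from the end of each move, so a short peak in between could have been missed.
- At the end the mirror stopped going down while still turning. It stopped within about 0.1 mm of the home height I had worked out, allowing for the pad's sink.
- The step from flange to rim in the scene picture is the same 4 px as when it sat home in the first socket.

**After release:** the mirror stands upright at the angle I left it. The tray, lens case, jar and tweezer were found where they were at the start, to within a few pixels, and the arm is clear.

**Checks that disagreed:** fitting the mirror's outline in each camera gave heights 1.5 to 5.5 mm above home, and all three cameras together gave 8 mm above with a poor fit. I took these as noise, because the same fits scattered by several mm when the mirror sat in the first socket. I relied on the force stop and the flange-to-rim step instead. I had used up the picture limit by then, so the state after release was checked only by numbers.

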